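Index the tilting stage and hold a cork block flush on its patch

TASK

A veneer patch has just been set on the sloping panel of the small rotary table. Turn the table by its upright handle, counter-clockwise seen from above, to its next click position, so that the slope faces you; then pick the cork block up off the bench and press it flat on the patch, lengthwise up the slope and squarely covering it, matching the slope by feel. Finish still gripping the block and holding it flush and firmly pressed there; leave the other things on the bench where they are.

Things in the scene. Friction and masses are not known exactly. Their poses are not given: they have to be found in the camera images.
- index_base: round grey base, 176 mm across, screwed to the bench, with a small plunger housing on its far side. Origin: on the table's vertical axis, at the bench top. The table turns about this axis.
- index_table (a joint): angle of the rotary table (rad), growing counter-clockwise seen from above. Spring detents hold it at 0 (start) and at 1.05 (next position, 60 degrees on); a stop follows at 1.11. It takes about 4 N at the handle to leave a detent, turns easily in between, needs about as much again near 0.9 and from 0.98 on clicks in by itself.
- handle (a point): centre of the top of the upright round handle on the table's arm: black grip 18 mm across, its top 125 mm and its lower end 65 mm above the bench, 140 mm from the table's axis. It travels on a circle about that axis; pinch it from above (it may turn between the fingers) or push it. The stage's high edge never stands above 132 mm.
- patch (a point): centre of the upper face of the dark veneer patch (78 mm up the slope x 48 mm across, raised 2 mm) on the tilting plywood panel (102x86 mm). x points up the slope, y level across it, z out of the face. Slope 15 to 33 degrees, varies, locked. With the table indexed it rises away from the robot (within 0.25 rad), patch 75 to 105 mm above the bench.
- cork_block: rectangular cork block, 45 (its x) x 75 (its y) x 26 (its z) mm, about 50 g, lying flat on the bench. Origin: centre of its underside, which goes on the patch. Grip it across the 45 mm width, from above, with the fingertips 10 mm or so above its underside.
- wax_tin: squat round wax tin, 66 mm across, 24 mm high; bystander. Origin: centre of its underside.
- cabinet_driver: small screwdriver with a brown handle, 134 mm long, 23 mm high, lying on the bench; bystander. Origin: underside, middle.
- mount_screw_tub_0: small tub of screws, 46x37x23 mm; bystander. Origin: underside, middle.
- card_scraper: flat scraper in a wooden holder, 44x130x14 mm; bystander. Origin: underside, middle.

How it is judged:
On the way, in this order (a step that is already met when the one before it is completed fails the run):
1. the rotary table stands in its next detent (value of joint index_table between 0.98 and 1.1 rad), for 0.2 s.
2. the cork block is lifted clear of the bench in the gripper (all of step 1 and height (world z) of cork_block above 0.03 m and contact force between cork_block and the fingers above 1 N), for 0.1 s.
At the end, for the whole second after the job is handed in: The table is in its next detent (0.98 to 1.10 rad); the block's underside centre lies within 14 mm of the patch centre, its faces parallel within 0.06 rad, its length along the slope within 0.2 rad; it presses on the stage with more than 3 N, is at rest and still gripped with more than 2 N (all of step 1 and distance between cork_block and patch below 0.014 m and angle between the z axis of cork_block and the z axis of patch, either way round below 0.06 rad and angle between the y axis of cork_block and the x axis of patch, either way round below 0.2 rad and contact force between cork_block and index_base above 3 N and contact force between cork_block and the fingers above 2 N and linear speed of cork_block below 0.01 m/s); the arm keeps its last pose, push and grip.
It fails at once if a bystander was shifted by more than 25 mm (distance of any of wax_tin, cabinet_driver, mount_screw_tub_0, card_scraper from where it was at the start of the episode above 0.025 m).
It also fails if it takes over 53 s, if anything falls off the work surface, if the arm or the gripper's body presses on something with over 40 N, if the wrist force passes 120 N, or if a joint passes its speed limit or range.

ROBOT

A 6-joint arm with a two-finger parallel gripper is mounted at the origin on a cart in front of the work surface, level with it; the furniture and walls round the work are solid. World frame = base frame: x ahead of the robot, y to its left, z up, the work surface at z = 0. Lengths are in m, angles in rad, forces in N, time in s.
With the tool pointing down it reaches from about 0.325 to 0.925 m from the base axis. Payload 3.1 kg.
Tool frame: the origin (TCP) lies midway between the tips of the shut fingers; the grasp point (between the pads) lies 19 mm behind it; z points along the fingers, y is the line along which they close (so a half turn about z gives the same grasp; the last joint's range is limited). The gripper opens to 85 mm and grips with 20 to 120 N. Pads are 22 mm wide; open, the fingers measure 114 mm over their backs; the gripper's body (76 mm by 85 mm) begins 54 mm behind the grasp point. The pads swing forward as they close: fully open they stand 13 mm farther back than shut.
Start: joints at [0.988, 0.217, 1.613, -0, 1.311, -0.112], TCP at [0.283, 0.557, 0.231] pointing down, gripper open.
Joint ranges: [-2.75, 2.75], [-0.78, 2.1], [0.31, 2.55], [-1.13, 4.27], [0.13, 2.63], [-2.58, 2.58]. Speed limits (rad/s): [2.79, 2.79, 3.14, 3.14, 3.14, 3.14].

INTERFACE

Orientations are given as a 3x3 rotation matrix whose columns are the frame's x, y, z axes.
In Python, from bench import r gives the robot as it stands.
- The arm moves only by the shell command python3 nudge.py [FORCE], which reads ROWS from standard input. ROWS is a JSON list of rows, 1 to 12 of them, each written [opening, [dx, dy, dz], [rx, ry, rz]]: the finger opening in m, then dx, dy, dz in fractions of the full range, 1 being 80 cm, then a rotation vector rx, ry, rz in normalised numbers (1 is 4 rad); each row shifts and turns the commanded pose from where the row before left it, along the tool's axes as they then stand; what a row does not reach is not made up. A row lasts 1/12 s, in which the tool goes at most 0.0417 m and 0.125 rad, less where a joint would pass 70% of its speed; a pose out of reach is approached as far as the arm can. The fingers move at their own pace and stop on an object; FORCE is the grip in N (left out, the last holds). Time passes only in rows, so rows that do not move let the fingers close. It prints the time, the measured TCP pose, the force, the opening and the grip force at its end. No shift or turn number may pass 1 either way. Input that does not fit is refused with a message, and nothing moves.
- r.observe(): the state, without advancing time (a new reading comes with each control period).
- r.get_image(name): name is "side" or "top"; returns a dict with "img" (400x640x3 uint8, red, green, blue), "intrinsics" (3x3 intrinsics, pixels), "world_to_cam" (4x4, takes a point from world to camera coordinates). Camera axes: x right, y up, looking along -z (the intrinsics and any distortion apply to the point x, -y, -z); pixel columns grow to the right and rows downward; lengths in m; the calibration is good to about 2 mm. A picture is of the moment at which its call begins. There is no depth.
- r.finish_job(): hands the job in; it is judged then, once.
The state is a dict: "time": time; "q": joint angles; "joint_vel": joint speeds; "tau": joint torques, N m; "eef_pos": TCP position; "ee_rot": TCP orientation; "contact_force": force on the tool from outside, world axes, zero at the start; "ft_torque": the same for the moment, N m; "width": finger opening in m; "grip_force": force on a finger pad.
Only numpy, scipy, OpenCV 4.12 (cv2) and the standard library are available. Lean on these libraries where they do the work, as an engineer would, in place of code of your own. Each camera call takes 0.05 s, during which the arm holds its last target. There are 200 camera calls.

## Working session

There is one attempt and no reset: what is moved stays moved. The work goes in short steps, Python scripts to look and compute and a shell command to move; the robot and the scene stay as the last step left them, time stands still between calls to the robot, and variables do not carry over. Pictures are saved under pics/ and viewed, at most 10 in all, crops included, and the job is handed in when it is done.

```bash
ls; mkdir -p pics
python3 - <<'E'
from bench import r
import cv2,numpy as np
for n in("side","top"):
    d=r.get_image(n); cv2.imwrite(f"pics/{n}0.png",d["img"][:,:,::-1]); print(n,np.round(d["intrinsics"],1).tolist(),np.round(d["world_to_cam"],3).tolist(),d.keys())
o=r.observe();print(o["time"],o["eef_pos"],np.round(o["ee_rot"],3).tolist())
E
```

```text
bench.py
nudge.py
pics
side [[401.7, 0.0, 316.2], [0.0, 401.7, 200.9], [0.0, 0.0, 1.0]] [[-0.925, -0.379, 0.004, 0.539], [0.162, -0.385, 0.908, -0.07], [-0.343, 0.841, 0.418, -1.168], [0.0, 0.0, 0.0, 1.0]] dict_keys(['img', 'intrinsics', 'world_to_cam'])
top [[466.1, 0.0, 314.9], [0.0, 466.1, 199.3], [0.0, 0.0, 1.0]] [[0.02, -1.0, 0.015, 0.231], [0.985, 0.022, 0.169, -0.488], [-0.169, 0.011, 0.986, -1.163], [0.0, 0.0, 0.0, 1.0]] dict_keys(['img', 'intrinsics', 'world_to_cam'])
0.1 [0.28305528 0.55637988 0.23008474] [[-0.891, 0.454, -0.001], [0.454, 0.891, -0.002], [0.0, -0.002, -1.0]]
```

View pics/side0.png

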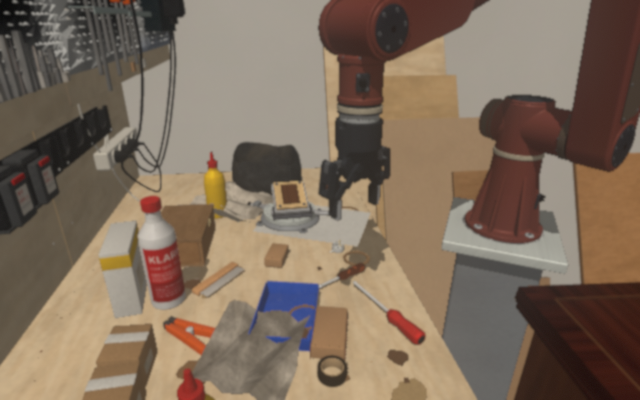

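View pics/top0.png

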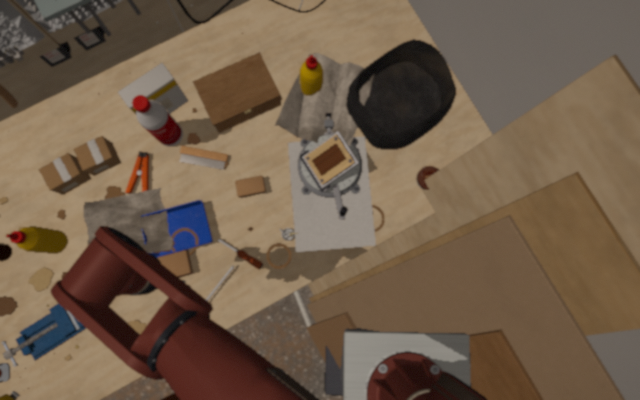

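The side view shows the table at (290,210) and the cork block at (277,254). In the top view the table is at (330,165), the handle at (342,211), the cork at (252,186), the scraper at (204,157) and the driver at (245,255). I'll enlarge both.

```bash
cat > h.py <<'E'
import numpy as np,cv2
from bench import r
def cam(d):
    return d["intrinsics"],np.array(d["world_to_cam"])
def ray(c,uv):
    K,T=c; v=np.array([(uv[0]-K[0,2])/K[0,0],-(uv[1]-K[1,2])/K[1,1],-1.]); R=T[:3,:3]
    w=R.T@v; return -R.T@T[:3,3],w/np.linalg.norm(w)
def plane(c,uv,z):
    o,w=ray(c,uv); return o+w*(z-o[2])/w[2]
def tri(c1,p1,c2,p2):
    A=np.zeros((3,3));b=np.zeros(3);L=[ray(c1,p1),ray(c2,p2)]
    for o,w in L:
        P=np.eye(3)-np.outer(w,w);A+=P;b+=P@o
    x=np.linalg.solve(A,b); return x,max(np.linalg.norm(np.cross(x-o,w)) for o,w in L)
def proj(c,x):
    K,T=c; p=T[:3,:3]@x+T[:3,3]; return np.array([K[0,0]*p[0]/-p[2]+K[0,2],K[1,1]*-p[1]/-p[2]+K[1,2]])
E
python3 - <<'E'
import cv2
a=cv2.imread("pics/side0.png")[160:280,230:390]; b=cv2.imread("pics/top0.png")[110:270,230:450]
cv2.imwrite("pics/s1.png",cv2.resize(a,None,fx=5,fy=5,interpolation=cv2.INTER_CUBIC))
cv2.imwrite("pics/t1.png",cv2.resize(b,None,fx=3.6,fy=3.6,interpolation=cv2.INTER_CUBIC))
E
```

```text
(no output)
```

View pics/s1.png

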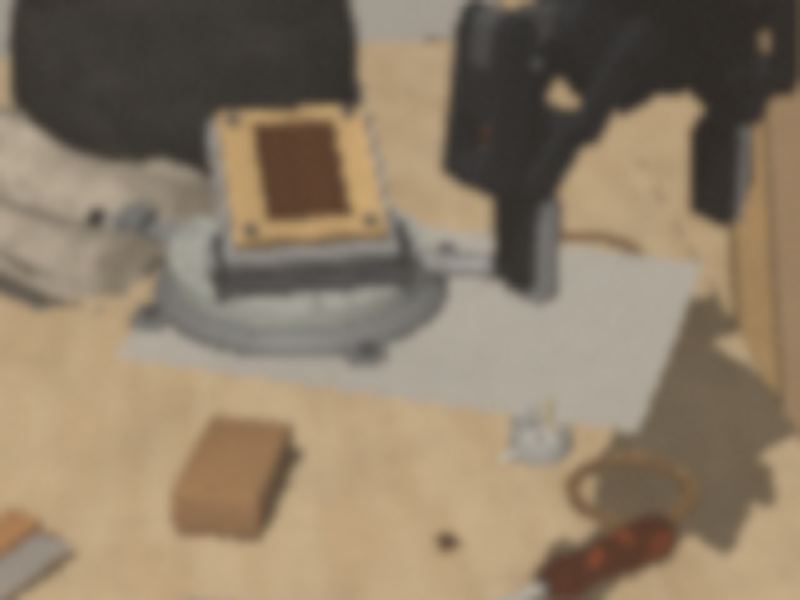

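View pics/t1.png

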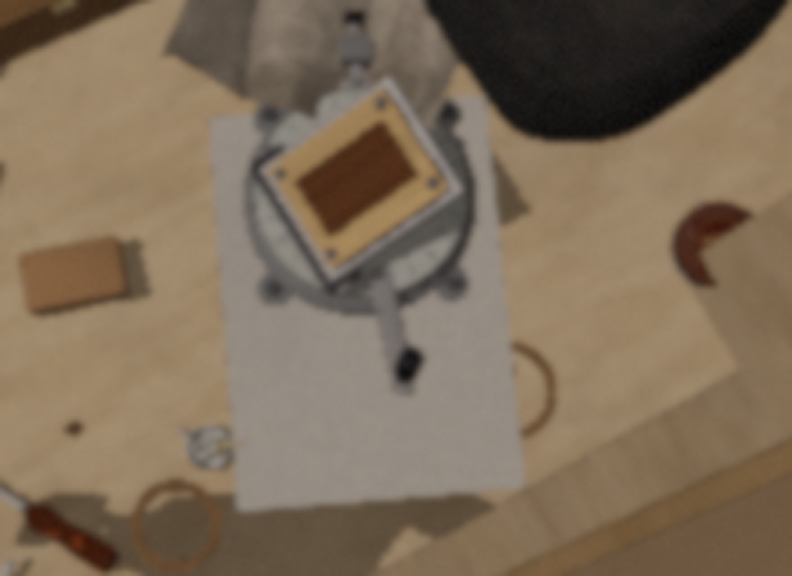

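```bash
cat > m.py <<'E'
from h import *
def quad(img,box,lo,hi,eps=None):
    x0,y0,x1,y1=box; s=8
    a=cv2.resize(img[y0:y1,x0:x1],None,fx=s,fy=s,interpolation=cv2.INTER_CUBIC)
    m=cv2.inRange(cv2.cvtColor(a,cv2.COLOR_RGB2HSV),lo,hi)
    m=cv2.morphologyEx(m,cv2.MORPH_OPEN,np.ones((9,9)))
    c=max(cv2.findContours(m,0,2)[0],key=cv2.contourArea)
    h=cv2.convexHull(c); q=cv2.approxPolyN(h,4,ensure_convex=True).reshape(-1,2) if hasattr(cv2,'approxPolyN') else h
    f=lambda p:(np.asarray(p,float)+.5)/s-.5+[x0,y0]
    M=cv2.moments(c); return f(q),f([M['m10']/M['m00'],M['m01']/M['m00']]),cv2.contourArea(c)/s/s,m
E
python3 - <<'E'
from m import *
np.set_printoptions(precision=4,suppress=True)
dt=r.get_image("top");ds=r.get_image("side");ct,cs=cam(dt),cam(ds)
print("cams",ray(ct,(0,0))[0],ray(cs,(0,0))[0])
for n,c,d,b in(("top",ct,dt,(305,140,355,180)),("side",cs,ds,(275,180,310,208))):
    q,g,A,m=quad(d["img"],b,(0,110,20),(20,255,125)); print("patch",n,q.tolist(),g,A)
    cv2.imwrite(f"pics/m_{n}.png",m)
for n,c,d,b in(("top",ct,dt,(230,170,275,202)),("side",cs,ds,(262,240,295,270))):
    a=d["img"];q,g,A,m=quad(a,b,(0,85,60),(14,255,255)); print("cork",n,q.tolist(),g,A); cv2.imwrite(f"pics/mc_{n}.png",m)
    print(cv2.cvtColor(a,cv2.COLOR_RGB2HSV)[186 if n=="top" else 254,(244 if n=="top" else 260):(280 if n=="top" else 296):3].tolist())
f=lambda x,y:(x/3.6+230,y/3.6+110)
print("handle",plane(ct,f(408,352),.125),"base px",[plane(ct,f(*p),.03) for p in((245,200),(472,200),(360,312))])
print("tub",plane(ct,f(208,448),.01),"tin?",plane(ct,f(712,245),.02),"driver",plane(ct,f(70,540),.01),"paper",plane(ct,f(365,500),0))
print("feet",[plane(ct,f(*p),.0)for p in((272,117),(450,113),(275,288),(453,284))])
E
```

```text
cams [0.28   0.2549 1.2254] [0.1091 1.1598 0.5497]
patch top [[346.8125, 157.8125], [321.1875, 176.0625], [310.5625, 160.0625], [335.5625, 142.0625]] [328.4928 159.0295] 570.2421875
patch side [[299.1875, 202.0625], [283.3125, 203.6875], [280.1875, 184.9375], [295.9375, 183.3125]] [289.6157 193.6023] 284.5546875
cork top [[250.0625, 185.6875], [248.4375, 189.5625], [246.5625, 189.5625], [246.5625, 185.6875]] [247.9638 187.6341] 6.8671875
[[15, 132, 131], [15, 128, 131], [14, 127, 130], [14, 129, 128], [14, 132, 126], [15, 132, 124], [15, 132, 120], [16, 101, 91], [17, 91, 98], [17, 83, 141], [17, 80, 160], [17, 80, 160]]
cork side [[278.3125, 250.3125], [278.3125, 251.6875], [277.1875, 251.6875], [277.1875, 250.3125]] [277.7553 251.    ] 1.53125
[[18, 81, 190], [17, 80, 188], [16, 98, 166], [15, 115, 155], [15, 115, 155], [15, 115, 155], [14, 115, 153], [14, 113, 151], [15, 108, 120], [16, 83, 114], [18, 78, 183], [18, 79, 187]]
handle [0.4497 0.1741 0.125 ] base px [array([0.5741, 0.2875, 0.03  ]), array([0.5781, 0.1212, 0.03  ]), array([0.4929, 0.2022, 0.03  ])]
tub [0.3938 0.31   0.01  ] tin? [ 0.5507 -0.0572  0.02  ] driver [0.3255 0.407  0.01  ] paper [0.3593 0.1951 0.    ]
feet [array([0.6465, 0.2696, 0.    ]), array([0.653 , 0.1348, 0.    ]), array([0.5149, 0.2643, 0.    ]), array([0.521 , 0.1318, 0.    ])]
```

Run:
```python
from m import *
np.set_printoptions(precision=4,suppress=True)
dt=r.get_image("top");ds=r.get_image("side");ct,cs=cam(dt),cam(ds)
T=[quad(dt["img"],(305,140,355,180),(0,110,20),(20,255,125)),quad(dt["img"],(230,170,275,202),(9,112,95),(20,255,255))]
S=[quad(ds["img"],(275,180,310,208),(0,110,20),(20,255,125)),quad(ds["img"],(262,240,295,270),(9,96,60),(16,255,255))]
tq,sq=T[0][0],S[0][0]
P=[tri(ct,tq[i],cs,sq[j]) for i,j in((2,1),(1,0),(3,2),(0,3))] # lowL lowR highL highR
for p in P: print(p)
X=np.array([p[0] for p in P]);print("centre",X.mean(0),tri(ct,T[0][1],cs,S[0][1]))
u=X[2]+X[3]-X[0]-X[1];v=X[0]+X[2]-X[1]-X[3];print(np.linalg.norm(u)/2,np.linalg.norm(v)/2)
u/=np.linalg.norm(u);print("up",u,"slope",np.degrees(np.arcsin(u[2])),"yaw",np.arctan2(u[1],u[0]))
print("level tilt",v/np.linalg.norm(v))
for n,c,Q in(("top",ct,T[1]),("side",cs,S[1])):
    print("cork",n,Q[0].tolist(),Q[1],Q[2]);cv2.imwrite(f"pics/mc_{n}.png",Q[3])
a=cv2.imread("pics/mc_top.png");b=cv2.imread("pics/mc_side.png");h=max(a.shape[0],b.shape[0])
p=lambda x:cv2.copyMakeBorder(x,0,h-x.shape[0],0,20,cv2.BORDER_CONSTANT,value=(90,0,0))
cv2.imwrite("pics/mc.png",np.hstack([p(a),p(b)]))
```

```text
(array([0.5779, 0.2547, 0.0736]), np.float64(0.0006131955386166501))
(array([0.5391, 0.2277, 0.0735]), np.float64(0.0016642690884091807))
(array([0.6185, 0.193 , 0.1003]), np.float64(0.0010204436909660702))
(array([0.5795, 0.1649, 0.1007]), np.float64(0.00012612779209213))
centre [0.5788 0.2101 0.087 ] (array([0.5791, 0.2098, 0.0858]), np.float64(5.060991104853117e-06))
0.07899577762765018 0.04765068227479026
up [ 0.5124 -0.7879  0.3414] slope 19.962305480615182 yaw -0.9941792760004349
level tilt [ 0.8155  0.5787 -0.0034]
cork top [[265.0625, 190.6875], [237.6875, 197.1875], [234.6875, 180.5625], [262.1875, 175.0625]] [249.8008 185.7758] 433.875
cork side [[289.4375, 244.5625], [281.0625, 267.3125], [259.5625, 265.4375], [271.4375, 242.8125]] [275.6079 255.136 ] 418.53125
```

View pics/mc.png

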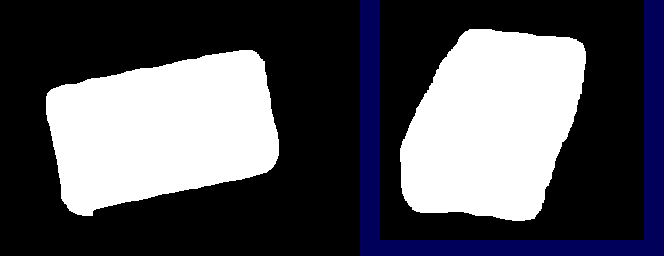

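The masks are clean: the patch measures 79x48 mm on a slope of about 20°. Next I work out the cork pose and the handle moves.

Run:
```python
from m import *
np.set_printoptions(precision=4,suppress=True)
dt=r.get_image("top");ds=r.get_image("side");ct,cs=cam(dt),cam(ds)
print("far-left top corner",tri(ct,(262.6,174.8),cs,(271.2,242.6)))
for z in(.026,):
  a,b=plane(ct,(234.3,180.4),z),plane(ct,(262.6,174.8),z);print("top edge +x",a,b,np.linalg.norm(a-b),np.arctan2(*(a-b)[[1,0]]))
a,b=plane(cs,(271.2,242.6),.026),plane(cs,(289.8,244.3),.026);print("side far edge",a,b,np.linalg.norm(a-b),np.arctan2(*(a-b)[[1,0]]))
a,b=plane(cs,(259.5,265.8),0),plane(cs,(281.1,267.6),0);print("side near bottom edge",a,b,np.linalg.norm(a-b),np.arctan2(*(a-b)[[1,0]]))
a,b=plane(ct,(265.2,191.0),0),plane(ct,(237.4,197.5),0);print("top -x bottom edge",a,b,np.linalg.norm(a-b),np.arctan2(*(b-a)[[1,0]]))
# handle black top in top view
a=dt["img"][195:225,325:360];m=(a.max(2)<60).astype(np.uint8);ys,xs=np.nonzero(m);print(len(ys),xs.min()+325,xs.max()+325,ys.min()+195,ys.max()+195);print("handle centroid",plane(ct,(xs.mean()+325,ys.mean()+195),.11))
print(plane(ct,(xs[ys<=ys.min()+2].mean()+325,ys.min()+195+3),.125))
```

```text
far-left top corner (array([0.5494, 0.3808, 0.0231]), np.float64(0.0009098604045324099))
top edge +x [0.5312 0.4537 0.026 ] [0.5479 0.3802 0.026 ] 0.07537962025985871 1.7951463598482718
side far edge [0.548  0.3851 0.026 ] [0.5008 0.3745 0.026 ] 0.04842108886101549 0.22234372643027794
side near bottom edge [0.5441 0.4547 0.    ] [0.4924 0.4414 0.    ] 0.05334745179049448 0.2512371653845448
top -x bottom edge [0.5096 0.3742 0.    ] [0.4903 0.4475 0.    ] 0.07572603986617069 1.8285548342520652
41 340 346 207 215
handle centroid [0.444  0.1739 0.11  ]
[0.4443 0.1736 0.125 ]
```

Units first: shifts go in shares of 80 cm and turns go in shares of 4 rad. So -0.032 m is -0.04, -0.0266 m is -0.0333.

```bash
echo '[[0.085, [-0.04, -0.0333, 0], [0, 0, 0]], [0.085, [-0.04, -0.0333, 0], [0, 0, 0]], [0.085, [-0.04, -0.0333, 0], [0, 0, 0]], [0.085, [-0.04, -0.0333, 0], [0, 0, 0]], [0.085, [-0.04, -0.0333, 0], [0, 0, 0]], [0.085, [-0.04, -0.0333, 0], [0, 0, 0]], [0.085, [-0.04, -0.0333, 0], [0, 0, 0]], [0.085, [-0.04, -0.0333, 0], [0, 0, 0]], [0.085, [-0.04, -0.0333, 0], [0, 0, 0]], [0.085, [-0.04, -0.0333, 0], [0, 0, 0]]]' | python3 nudge.py 30
echo '[[0.085, [0, 0, 0], [0, 0, -0.0313]], [0.085, [0, 0, 0], [0, 0, -0.0313]], [0.085, [0, 0, 0], [0, 0, -0.0313]], [0.085, [0, 0, 0], [0, 0, -0.0313]], [0.085, [0, 0, 0], [0, 0, -0.0313]], [0.085, [0, 0, 0], [0, 0, -0.0313]], [0.085, [0, 0, 0], [0, 0, -0.0313]], [0.085, [0, 0, 0], [0, 0, -0.0313]], [0.085, [0, 0, 0], [0, 0, 0]], [0.085, [0, 0, 0], [0, 0, 0]]]' | python3 nudge.py
python3 - <<'E'
from h import *
d=r.get_image("side");t=r.get_image("top")
cv2.imwrite("pics/s2.png",cv2.resize(np.ascontiguousarray(d["img"][120:290,220:470,::-1]),None,fx=3,fy=3,interpolation=cv2.INTER_CUBIC))
o=r.observe();print(o["time"],o["eef_pos"],np.round(o["ee_rot"],3).tolist(),o["q"]);print(proj(cam(d),np.array([.55,-.057,.02])),proj(cam(d),np.array([.446,.174,.125])))
E
```

```text
time: 1.23
eef_pos: [0.4485, 0.1729, 0.2317]
ee_rot: [[-0.891, 0.453, 0.001], [0.453, 0.891, 0.0], [-0.001, 0.001, -1.0]]
contact_force: [0.4, -0.2, 0.5]
width: 0.085
grip_force: 0.0
time: 2.07
eef_pos: [0.448, 0.1748, 0.2314]
ee_rot: [[-0.865, -0.502, 0.0], [-0.502, 0.865, 0.0], [-0.0, -0.0, -1.0]]
contact_force: [-0.1, 0.3, -0.9]
width: 0.0852
grip_force: 0.0
2.1667 [0.44802611 0.17484194 0.2313832 ] [[-0.864, -0.503, 0.0], [-0.503, 0.864, 0.0], [-0.0, -0.0, -1.0]] [ 2.26005343e-01 -9.73586436e-02  1.94378926e+00 -3.07425653e-06
  1.29498502e+00 -1.87159227e+00]
[331.01516567 183.8366073 ] [337.86301149 183.43703867]
```

View pics/s2.png

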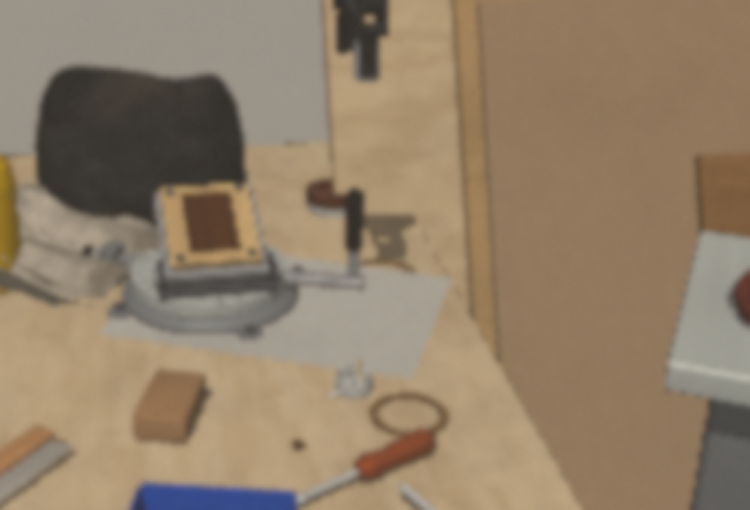

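Handle top is at about (338,183) in the side view, matching the prediction. A board stands at the right with its foot near (386,240). I check how close it comes to the path.

Run:
```python
from h import *
np.set_printoptions(precision=3,suppress=True)
cs=cam(r.get_image("side"));ct=cam(r.get_image("top"))
g=lambda x,y:(x/3+220,y/3+120); f=lambda x,y:(x/3.6+230,y/3.6+110)
print("side",[plane(cs,g(*p),0) for p in((500,360),(455,280),(333,195),(580,510))])
for z in(0,.15,.3,.45): print(z,[plane(ct,f(*p),z)[:2] for p in((700,300),(740,370),(385,570),(790,195))],[plane(ct,p,z)[:2] for p in((615,57),(430,175))])
for p in((.539,.067,.1),(.539,.067,.2),(.539,.067,.3),(.56,0,.25)): print(proj(cs,np.array(p)),proj(ct,np.array(p)))
```

```text
side [array([0.288, 0.214, 0.   ]), array([0.368, 0.072, 0.   ]), array([ 0.563, -0.093,  0.   ]), array([0.183, 0.407, 0.   ])]
0 [array([ 0.513, -0.053]), array([ 0.461, -0.081]), array([0.309, 0.18 ]), array([ 0.595, -0.122])] [array([ 0.92 , -0.604]), array([ 0.564, -0.069])]
0.15 [array([ 0.485, -0.015]), array([ 0.439, -0.04 ]), array([0.306, 0.189]), array([ 0.557, -0.076])] [array([ 0.842, -0.499]), array([ 0.529, -0.029])]
0.3 [array([0.456, 0.023]), array([0.417, 0.001]), array([0.302, 0.198]), array([ 0.518, -0.03 ])] [array([ 0.763, -0.394]), array([0.494, 0.011])]
0.45 [array([0.427, 0.06 ]), array([0.395, 0.042]), array([0.298, 0.207]), array([0.479, 0.016])] [array([ 0.685, -0.289]), array([0.46, 0.05])]
[320.989 174.517] [386.094 174.638]
[321.292 143.518] [393.39  164.895]
[321.617 110.306] [402.187 153.147]
[323.102 121.581] [428.279 150.635]
```

Run:
```python
from h import *
d=r.get_image("top")["img"][:300,260:640,::-1]
cv2.imwrite("pics/t2.png",cv2.resize(np.ascontiguousarray(d),None,fx=2,fy=2,interpolation=cv2.INTER_CUBIC))
```

```text
(no output)
```

View pics/t2.png

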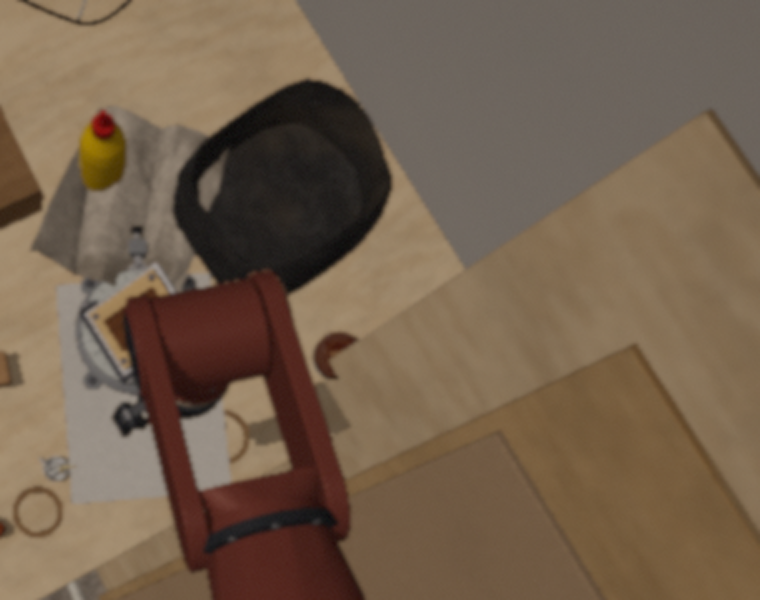

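The boards leave at least 15 mm beside the handle's arc. I go down on the handle and pinch it.

Converted, 0.034 m is 0.0425, 0.032 m is 0.04.

```bash
echo '[[0.085, [0, 0, 0.0425], [0, 0, 0]], [0.085, [0, 0, 0.0425], [0, 0, 0]], [0.085, [0, 0, 0.0425], [0, 0, 0]], [0.085, [0, 0, 0.04], [0, 0, 0]], [0.085, [0, 0, 0], [0, 0, 0]], [0.01, [0, 0, 0], [0, 0, 0]], [0.01, [0, 0, 0], [0, 0, 0]], [0.01, [0, 0, 0], [0, 0, 0]], [0.01, [0, 0, 0], [0, 0, 0]], [0.01, [0, 0, 0], [0, 0, 0]], [0.01, [0, 0, 0], [0, 0, 0]], [0.01, [0, 0, 0], [0, 0, 0]]]' | python3 nudge.py 30
```

```text
time: 3.32
eef_pos: [0.4494, 0.1751, 0.0992]
ee_rot: [[-0.863, -0.505, 0.003], [-0.505, 0.863, 0.001], [-0.003, -0.001, -1.0]]
contact_force: [-1.3, -0.7, 6.2]
width: 0.0167
grip_force: 29.2
```

Converted, -0.0145 m is -0.0181, -0.014 m is -0.0175.

```bash
echo '[[0.01, [0.005, -0.0175, 0], [0, 0, 0]], [0.01, [0.0038, -0.0175, 0], [0, 0, 0]], [0.01, [0.0013, -0.0181, 0], [0, 0, 0]], [0.01, [0, -0.0181, 0], [0, 0, 0]], [0.01, [-0.0025, -0.0181, 0], [0, 0, 0]], [0.01, [0, 0, 0], [0, 0, 0]]]' | python3 nudge.py
```

```text
time: 3.82
eef_pos: [0.4801, 0.1082, 0.099]
ee_rot: [[-0.863, -0.505, 0.0], [-0.505, 0.863, -0.002], [0.001, -0.002, -1.0]]
contact_force: [-4.4, -2.1, 10.5]
width: 0.017
grip_force: 30.8
```

Converted, -0.014 m is -0.0175, -0.0137 m is -0.0171.

```bash
echo '[[0.01, [-0.0043, -0.0175, 0], [0, 0, 0]], [0.01, [-0.006, -0.0171, 0], [0, 0, 0]], [0.01, [-0.0078, -0.0163, 0], [0, 0, 0]], [0.01, [-0.0095, -0.0155, 0], [0, 0, 0]], [0.01, [-0.0113, -0.0144, 0], [0, 0, 0]], [0.01, [-0.0013, -0.0013, 0], [0, 0, 0]], [0.01, [0, 0, 0], [0, 0, 0]]]' | python3 nudge.py
python3 - <<'E'
from m import *
np.set_printoptions(precision=4,suppress=True)
ds=r.get_image("side");q,g,A,m=quad(ds["img"],(270,175,315,212),(0,110,20),(20,255,125));print(q.tolist(),g,A)
E
```

```text
time: 4.4
eef_pos: [0.5401, 0.0688, 0.0986]
ee_rot: [[-0.863, -0.505, -0.001], [-0.505, 0.863, -0.001], [0.001, -0.001, -1.0]]
contact_force: [-4.0, -2.4, 8.1]
width: 0.0171
grip_force: 31.7
[[306.3125, 195.4375], [300.1875, 202.1875], [276.9375, 189.3125], [283.0625, 183.1875]] [291.6915 192.3245] 196.203125
```

Turned by about 1.06 rad. Release and rise, then measure again.

Converted, -0.035 m is -0.0438.

```bash
echo '[[0.085, [0, 0, 0], [0, 0, 0]], [0.085, [0, 0, 0], [0, 0, 0]], [0.085, [0, 0, 0], [0, 0, 0]], [0.085, [0, 0, 0], [0, 0, 0]], [0.085, [0, 0, 0], [0, 0, 0]], [0.085, [0, 0, -0.0438], [0, 0, 0]], [0.085, [0, 0, -0.0438], [0, 0, 0]], [0.085, [0, 0, -0.0438], [0, 0, 0]], [0.085, [0, 0, -0.0438], [0, 0, 0]]]' | python3 nudge.py
echo '[[0.085, [-0.025, 0.0438, 0], [0, 0, 0]], [0.085, [-0.025, 0.0438, 0], [0, 0, 0]], [0.085, [-0.025, 0.0438, 0], [0, 0, 0]], [0.085, [-0.025, 0.0438, 0], [0, 0, 0]], [0.085, [0, 0.05, 0], [0, 0, 0]], [0.085, [0, 0.05, 0], [0, 0, 0]], [0.085, [0, 0.05, 0], [0, 0, 0]], [0.085, [0, 0.0375, 0], [0, 0, 0]], [0.085, [0, 0, 0], [0, 0, 0.0313]], [0.085, [0, 0, 0], [0, 0, 0.0313]], [0.085, [0, 0, 0], [0, 0, 0.0313]], [0.085, [0, 0, 0], [0, 0, 0.0313]]]' | python3 nudge.py
python3 - <<'E'
from m import *
np.set_printoptions(precision=4,suppress=True)
dt=r.get_image("top");ds=r.get_image("side");ct,cs=cam(dt),cam(ds)
T=quad(dt["img"],(305,135,355,185),(0,110,20),(20,255,125));S=quad(ds["img"],(270,175,315,212),(0,110,20),(20,255,125))
print(T[0].tolist(),T[2],S[0].tolist(),S[2],tri(ct,T[1],cs,S[1]),r.observe()["eef_pos"])
cv2.imwrite("pics/s3.png",cv2.resize(np.ascontiguousarray(ds["img"][150:280,230:380,::-1]),None,fx=4,fy=4,interpolation=cv2.INTER_CUBIC))
cv2.imwrite("pics/t3.png",cv2.resize(np.ascontiguousarray(dt["img"][110:270,180:400,::-1]),None,fx=3.6,fy=3.6,interpolation=cv2.INTER_CUBIC))
E
```

```text
time: 5.2
eef_pos: [0.5392, 0.0697, 0.2384]
ee_rot: [[-0.863, -0.505, -0.001], [-0.505, 0.863, 0.0], [0.001, 0.0, -1.0]]
contact_force: [0.8, -0.0, 0.3]
width: 0.0849
grip_force: 0.0
time: 6.2
eef_pos: [0.4618, 0.3608, 0.237]
ee_rot: [[-1.0, -0.024, -0.0], [-0.024, 1.0, -0.0], [0.0, -0.0, -1.0]]
contact_force: [0.3, 0.3, -0.1]
width: 0.0849
grip_force: 0.0
[[340.8125, 144.8125], [340.9375, 176.3125], [321.1875, 176.3125], [321.1875, 144.8125]] 602.4296875 [[307.1875, 196.0625], [299.5625, 201.5625], [275.6875, 189.0625], [283.9375, 183.3125]] 202.703125 (array([0.5754, 0.2034, 0.0878]), np.float64(0.0005062444133972832)) [0.462  0.3604 0.237 ]
```

View pics/t3.png

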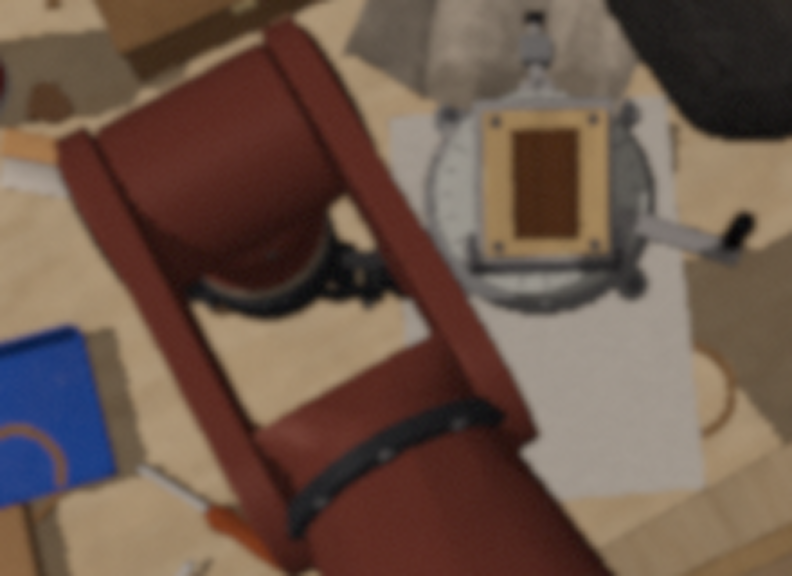

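The table is indexed and the patch, about (331,160) in the top view, now stands square. I measure its frame and turn to the cork.

Converted, 0.124 rad is 0.031.

```bash
echo '[[0.085, [0, 0, 0], [0, 0, 0.031]], [0.085, [0, 0, 0], [0, 0, 0.031]], [0.085, [0, 0, 0], [0, 0, 0.031]], [0.085, [0, 0, 0], [0, 0, 0.031]], [0.085, [0, 0, 0], [0, 0, 0.031]], [0.085, [0, 0, 0], [0, 0, 0.031]], [0.085, [0, 0, 0], [0, 0, 0.031]], [0.085, [0, 0, 0], [0, 0, 0.031]], [0.085, [0, 0, 0], [0, 0, 0.031]], [0.085, [0, 0, 0], [0, 0, 0.031]], [0.085, [0, 0, 0], [0, 0, 0.0313]]]' | python3 nudge.py
python3 - <<'E'
from m import *
np.set_printoptions(precision=4,suppress=True)
dt=r.get_image("top");ds=r.get_image("side");ct,cs=cam(dt),cam(ds)
T=quad(dt["img"],(305,135,355,185),(0,110,20),(20,255,125))[0];S=quad(ds["img"],(270,175,315,212),(0,110,20),(20,255,125))[0]
cyc=lambda q:q[np.argsort(np.arctan2(*(q-q.mean(0)).T[::-1]))]
T,S=cyc(T),cyc(S)   # T: TL,TR,BR,BL
tl=lambda u,v:min(T,key=lambda p:np.hypot(*(p-[u,v])))
sl=lambda u,v:min(S,key=lambda p:np.hypot(*(p-[u,v])))
X=np.array([tri(ct,tl(*a),cs,sl(*b))[0] for a,b in(((321,176),(300,201)),((341,176),(307,196)),((321,145),(276,189)),((341,145),(284,183)))])
print(X,X.mean(0));u=X[2]+X[3]-X[0]-X[1];v=X[0]+X[2]-X[1]-X[3]
print(np.linalg.norm(u)/2,np.linalg.norm(v)/2,"slope",np.arcsin(u[2]/np.linalg.norm(u)),"yaw",np.arctan2(u[1],u[0]),np.arctan2(-v[0],v[1]))
Q=quad(ds["img"],(258,238,297,272),(9,96,60),(16,255,255));print("cork",Q[0].tolist(),Q[2])
o=r.observe();p=np.array([.520,.414,.0])-o["eef_pos"];print(o["eef_pos"],o["ee_rot"].T@p)
E
```

```text
time: 7.22
eef_pos: [0.4623, 0.3602, 0.2371]
ee_rot: [[-0.23, 0.973, -0.0], [0.973, 0.23, -0.0], [-0.0, -0.0, -1.0]]
contact_force: [-0.6, -1.6, 0.4]
width: 0.0849
grip_force: 0.0
[[0.5351 0.2521 0.094 ]
 [0.5429 0.1825 0.0825]
 [0.6118 0.2284 0.1016]
 [0.6124 0.18   0.101 ]] [0.5755 0.2107 0.0948]
0.07540672924169418 0.0594522167006778 slope 0.1738970012868816 yaw -0.1782338355865932 0.07206860803048819
cork [[288.9375, 244.6875], [281.0625, 267.3125], [260.0625, 265.3125], [271.3125, 242.8125]] 414.109375
[0.4623 0.3602 0.2371] [0.0387 0.0688 0.2371]
```

Units first: shifts go in shares of 80 cm and turns go in shares of 4 rad. So 0.04 m is 0.05, 0.0344 m is 0.043.

```bash
echo '[[0.085, [0.0244, 0.043, 0], [0, 0, 0]], [0.085, [0.0244, 0.043, 0], [0, 0, 0]], [0.085, [0, 0, 0.05], [0, 0, 0]], [0.085, [0, 0, 0.05], [0, 0, 0]], [0.085, [0, 0, 0.05], [0, 0, 0]], [0.085, [0, 0, 0.05], [0, 0, 0]], [0.085, [0, 0, 0.05], [0, 0, 0]], [0.085, [0, 0, 0.025], [0, 0, 0]], [0.085, [0, 0, 0.0075], [0, 0, 0]], [0.085, [0, 0, 0], [0, 0, 0]]]' | python3 nudge.py 40
python3 - <<'E'
from m import *
ds=r.get_image("side")
print(r.observe()["eef_pos"])
cv2.imwrite("pics/s4.png",cv2.resize(np.ascontiguousarray(ds["img"][150:280,200:350,::-1]),None,fx=4,fy=4,interpolation=cv2.INTER_CUBIC))
T=np.array([[340.81,144.81],[340.94,176.31],[321.19,176.31],[321.19,144.81]]);S=np.array([[283.94,183.31],[307.19,196.06],[299.56,201.56],[275.69,189.06]])
ct,cs=cam(r.get_image("top")),cam(ds)
np.set_printoptions(precision=4,suppress=True)
X=np.array([tri(ct,a,cs,b)[0] for a,b in zip(T,S)]);print(X,X.mean(0));u=X[0]+X[3]-X[1]-X[2];v=X[2]+X[3]-X[0]-X[1]
print(np.linalg.norm(u)/2,np.linalg.norm(v)/2,"slope",np.arcsin(u[2]/np.linalg.norm(u)),"yaw",np.arctan2(u[1],u[0]),np.arctan2(-v[0],v[1]))
E
```

```text
time: 8.15
eef_pos: [0.5182, 0.413, 0.0084]
ee_rot: [[-0.236, 0.972, -0.005], [0.972, 0.236, -0.003], [-0.002, -0.005, -1.0]]
contact_force: [-0.3, -0.6, 0.2]
width: 0.0854
grip_force: 0.0
[0.52016048 0.41421588 0.01108534]
[[0.612  0.1801 0.1014]
 [0.5384 0.177  0.0717]
 [0.538  0.2277 0.0753]
 [0.6119 0.2296 0.1021]] [0.5751 0.2036 0.0876]
0.07898780423718778 0.05015480740618533 slope 0.36644348053796494 yaw 0.034018547391670685 0.004440860723644862
```

View pics/s4.png

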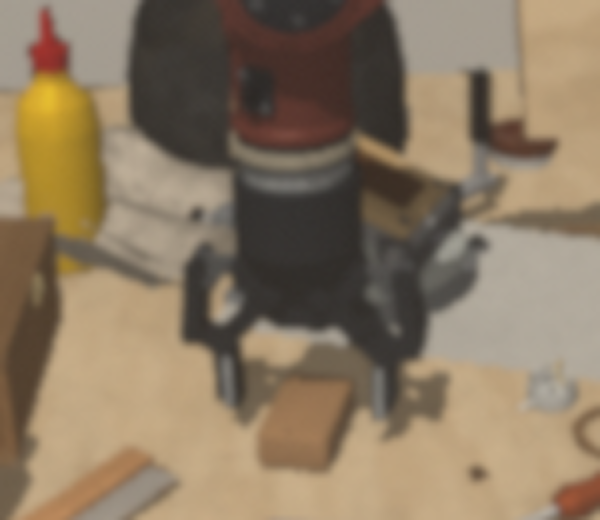

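The fingers straddle the block at (305,425) in the crop. Close and lift.

Converted, -0.04 m is -0.05, -0.02 m is -0.025.

```bash
echo '[[0.03, [0, 0, 0], [0, 0, 0]], [0.03, [0, 0, 0], [0, 0, 0]], [0.03, [0, 0, 0], [0, 0, 0]], [0.03, [0, 0, 0], [0, 0, 0]], [0.03, [0, 0, 0], [0, 0, 0]], [0.03, [0, 0, 0], [0, 0, 0]], [0.03, [0, 0, 0], [0, 0, 0]]]' | python3 nudge.py 60
echo '[[0.03, [0, 0, -0.025], [0, 0, 0]], [0.03, [0, 0, -0.05], [0, 0, 0]], [0.03, [0, 0, -0.05], [0, 0, 0]], [0.03, [0, 0, -0.05], [0, 0, 0]], [0.03, [0, 0, -0.05], [0, 0, 0]], [0.03, [0, 0, -0.0125], [0, 0, 0]], [0.03, [0, 0, 0], [0, 0, 0]]]' | python3 nudge.py
```

```text
time: 8.83
eef_pos: [0.5219, 0.4154, 0.0138]
ee_rot: [[-0.233, 0.972, 0.003], [0.972, 0.233, 0.002], [0.001, 0.004, -1.0]]
contact_force: [0.7, 0.5, 6.4]
width: 0.0427
grip_force: 63.3
time: 9.42
eef_pos: [0.523, 0.4161, 0.2077]
ee_rot: [[-0.233, 0.972, 0.009], [0.972, 0.233, 0.006], [0.004, 0.01, -1.0]]
contact_force: [-0.0, -0.2, 0.1]
width: 0.043
grip_force: 62.6
```

Converted, -0.125 rad is -0.0313.

```bash
echo '[[0.03, [0, 0, 0], [0, 0, -0.0313]], [0.03, [0, 0, 0], [0, 0, -0.0313]], [0.03, [0, 0, 0], [0, 0, -0.0313]], [0.03, [0, 0, 0], [0, 0, -0.0313]], [0.03, [0, 0, 0], [0, 0, -0.0313]], [0.03, [0, 0, 0], [0, 0, -0.0313]], [0.03, [0, 0, 0], [0, 0, -0.0313]], [0.03, [0, 0, 0], [0, 0, -0.0313]], [0.03, [0, 0, 0], [0, 0, -0.0313]], [0.03, [0, 0, 0], [0, 0, -0.0313]], [0.03, [0, 0, 0], [0, 0, -0.0313]]]' | python3 nudge.py
cat > goal.py <<'E'
from h import *
from scipy.spatial.transform import Rotation as R
np.set_printoptions(precision=4,suppress=True)
import sys
s,psi,gap=map(float,sys.argv[1:4]); C=np.array([.575,.2035,.0872]) if len(sys.argv)<7 else np.array(list(map(float,sys.argv[4:7])))
n=np.array([-np.sin(s)*np.cos(psi),-np.sin(s)*np.sin(psi),np.cos(s)]);y=np.array([-np.sin(psi),np.cos(psi),0]);z=-n
G=np.c_[np.cross(y,z),y,z];o=r.observe();E=np.array(o["ee_rot"])
print("rotvec tool",R.from_matrix(E.T@G).as_rotvec(),"target",C+n*gap)
d=C+n*gap-o["eef_pos"];print("move in present axes",E.T@d,"in goal axes",G.T@d,"F",o["contact_force"],"M",o["ft_torque"],"M about tool (now)",E.T@o["ft_torque"],"q",np.array(o["q"]))
E
python3 goal.py .357 .035 .055
```

```text
time: 10.33
eef_pos: [0.5184, 0.4131, 0.1973]
ee_rot: [[-0.999, -0.045, -0.005], [-0.045, 0.999, -0.003], [0.005, -0.003, -1.0]]
contact_force: [-1.0, 0.3, 0.1]
width: 0.0431
grip_force: 62.5
rotvec tool [-0.0012 -0.3623  0.0109] target [0.5558 0.2028 0.1387]
move in present axes [-0.0281 -0.2116  0.059 ] in goal axes [-0.0077 -0.2115  0.0653] F [-0.9614  0.2561  0.1478] M [-0.0096  0.0417 -0.0403] M about tool (now) [0.0075 0.0422 0.0402] q [ 0.5671  0.3274  1.5425 -0.      1.2778 -1.0492]
```

Converted, -0.0352 m is -0.044, 0.025 m is 0.0313, -0.12 rad is -0.03.

```bash
echo '[[0.03, [0, 0, 0], [0, -0.03, 0]], [0.03, [0, 0, 0], [0, -0.03, 0]], [0.03, [0, 0, 0], [0, -0.03, 0.0025]], [0.03, [-0.0013, -0.044, 0], [0, 0, 0]], [0.03, [-0.0013, -0.044, 0], [0, 0, 0]], [0.03, [-0.0013, -0.044, 0], [0, 0, 0]], [0.03, [-0.0013, -0.044, 0], [0, 0, 0]], [0.03, [-0.0013, -0.044, 0], [0, 0, 0]], [0.03, [-0.0013, -0.044, 0], [0, 0, 0]], [0.03, [0, 0, 0.0313], [0, 0, 0]], [0.03, [0, 0, 0.0313], [0, 0, 0]], [0.03, [0, 0, 0], [0, 0, 0]]]' | python3 nudge.py
echo '[[0.03, [0, 0, 0], [0, 0, 0]], [0.03, [0, 0, 0], [0, 0, 0]]]' | python3 nudge.py
python3 goal.py .357 .035 .0138
python3 - <<'E'
from h import *
d=r.get_image("side");cv2.imwrite("pics/s5.png",cv2.resize(np.ascontiguousarray(d["img"][130:230,230:350,::-1]),None,fx=6,fy=6,interpolation=cv2.INTER_CUBIC))
E
```

```text
time: 11.33
eef_pos: [0.5449, 0.2012, 0.1476]
ee_rot: [[-0.94, -0.027, 0.339], [-0.026, 1.0, 0.009], [-0.339, -0.0, -0.941]]
contact_force: [-0.7, 0.1, -2.4]
width: 0.0431
grip_force: 62.5
time: 11.5
eef_pos: [0.5486, 0.204, 0.1547]
ee_rot: [[-0.936, -0.03, 0.35], [-0.027, 1.0, 0.013], [-0.35, 0.002, -0.937]]
contact_force: [-0.4, -0.0, 0.5]
width: 0.0438
grip_force: 62.5
rotvec tool [ 0.0005  0.0004 -0.0054] target [0.5702 0.2033 0.1001]
move in present axes [-0.0011 -0.0014  0.0586] in goal axes [-0.0012 -0.0014  0.0586] F [-0.3538 -0.0491  0.4728] M [-0.042   0.1739  0.0559] M about tool (now) [ 0.015   0.1753 -0.0648] q [ 0.2803  0.0259  2.0181 -0.1238  0.7538 -1.2446]
```

View pics/s5.png

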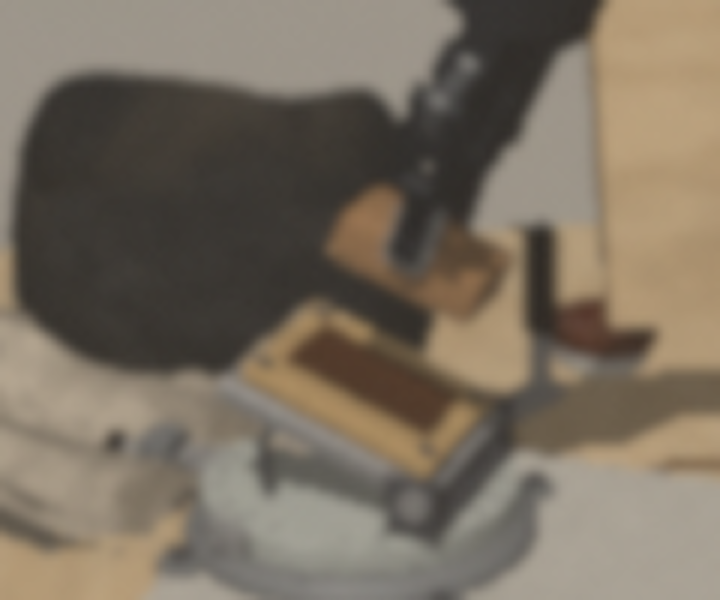

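The block is held centrally above the patch (fingertip at about (415,250)) and its edge runs close to parallel with the panel. I come down gently.

Converted, 0.02 m is 0.025, 0.01 m is 0.0125, -0.005 rad is -0.0013.

```bash
echo '[[0.03, [-0.0013, -0.0018, 0.025], [0, 0, -0.0013]], [0.03, [0, 0, 0.025], [0, 0, 0]], [0.03, [0, 0, 0.0125], [0, 0, 0]], [0.03, [0, 0, 0], [0, 0, 0]], [0.03, [0, 0, 0], [0, 0, 0]], [0.03, [0, 0, 0], [0, 0, 0]]]' | python3 nudge.py
python3 goal.py .357 .035 .0138
echo '[[0.03, [0, 0, 0.0025], [0, 0, 0]], [0.03, [0, 0, 0.0025], [0, 0, 0]], [0.03, [0, 0, 0], [0, 0, 0]], [0.03, [0, 0, 0], [0, 0, 0]]]' | python3 nudge.py
python3 goal.py .357 .035 .0138
```

```text
time: 12.05
eef_pos: [0.5687, 0.2038, 0.1108]
ee_rot: [[-0.935, -0.035, 0.354], [-0.032, 0.999, 0.014], [-0.354, 0.002, -0.935]]
contact_force: [0.4, -0.9, -1.6]
width: 0.0437
grip_force: 62.5
rotvec tool [ 0.0015  0.0047 -0.0006] target [0.5702 0.2033 0.1001]
move in present axes [ 0.0024 -0.0005  0.0105] in goal axes [ 0.0024 -0.0005  0.0105] F [ 0.4352 -0.9082 -1.6003] M [0.0258 0.2062 0.0296] M about tool (now) [-0.0412  0.2053 -0.0157] q [ 0.2687  0.1292  2.0044 -0.1319  0.6592 -1.2466]
time: 12.38
eef_pos: [0.5697, 0.2033, 0.1061]
ee_rot: [[-0.935, -0.034, 0.352], [-0.032, 0.999, 0.013], [-0.353, 0.001, -0.936]]
contact_force: [-0.1, -0.1, -0.8]
width: 0.0436
grip_force: 62.5
rotvec tool [ 0.001   0.0034 -0.0011] target [0.5702 0.2033 0.1001]
move in present axes [ 0.0016 -0.      0.0058] in goal axes [ 0.0016 -0.      0.0058] F [-0.1223 -0.1309 -0.8198] M [ 0.0339  0.232  -0.0022] M about tool (now) [-0.0383  0.2307  0.0171] q [ 0.2675  0.1389  2.0039 -0.1328  0.6515 -1.2458]
```

Converted, 0.002 m is 0.0025, 0.001 m is 0.0013.

```bash
for i in 1; do echo '[[0.03, [0.0006, 0, 0.0025], [0, 0, 0]], [0.03, [0, 0, 0.0013], [0, 0, 0]], [0.03, [0, 0, 0], [0, 0, 0]], [0.03, [0, 0, 0], [0, 0, 0]]]' | python3 nudge.py; done; python3 goal.py .357 .035 .0138
echo '[[0.03, [0, 0, 0.0025], [0, 0, 0]], [0.03, [0, 0, 0], [0, 0, 0]], [0.03, [0, 0, 0], [0, 0, 0]], [0.03, [0, 0, 0], [0, 0, 0]]]' | python3 nudge.py
python3 goal.py .357 .035 .0138
```

```text
time: 12.72
eef_pos: [0.5701, 0.2033, 0.1026]
ee_rot: [[-0.936, -0.034, 0.352], [-0.032, 0.999, 0.013], [-0.352, 0.001, -0.936]]
contact_force: [-0.2, -0.6, -0.5]
width: 0.0435
grip_force: 62.5
rotvec tool [ 0.0008  0.0026 -0.0011] target [0.5702 0.2033 0.1001]
move in present axes [0.0007 0.0001 0.0023] in goal axes [0.0007 0.0001 0.0023] F [-0.1651 -0.6429 -0.5384] M [-0.006   0.1866  0.0253] M about tool (now) [-0.0092  0.1867 -0.0233] q [ 0.2671  0.1455  2.0041 -0.1337  0.6454 -1.2449]
time: 13.05
eef_pos: [0.5707, 0.2034, 0.1017]
ee_rot: [[-0.936, -0.034, 0.352], [-0.032, 0.999, 0.013], [-0.352, 0.001, -0.936]]
contact_force: [-6.0, -1.6, 6.3]
width: 0.0432
grip_force: 63.5
rotvec tool [ 0.0006  0.0025 -0.0009] target [0.5702 0.2033 0.1001]
move in present axes [ 0.001  -0.      0.0013] in goal axes [ 0.001  -0.      0.0013] F [-6.0233 -1.553   6.3289] M [-0.0098  0.4861  0.0176] M about tool (now) [-0.0125  0.4861 -0.0136] q [ 0.2671  0.1483  2.003  -0.1342  0.6439 -1.2446]
```

Converted, -0.02 rad is -0.005.

```bash
echo '[[0.03, [0, 0, 0], [0, -0.005, 0]], [0.03, [0, 0, 0], [0, 0, 0]], [0.03, [0, 0, 0], [0, 0, 0]], [0.03, [0, 0, 0], [0, 0, 0]]]' | python3 nudge.py
python3 goal.py .377 .035 .0138 | tail -2
echo '[[0.03, [0, 0, 0], [0, -0.005, 0]], [0.03, [0, 0, 0], [0, 0, 0]], [0.03, [0, 0, 0], [0, 0, 0]], [0.03, [0, 0, 0], [0, 0, 0]]]' | python3 nudge.py
python3 goal.py .397 .035 .0138 | tail -2
```

```text
time: 13.38
eef_pos: [0.5717, 0.2036, 0.1019]
ee_rot: [[-0.927, -0.034, 0.372], [-0.031, 0.999, 0.014], [-0.373, 0.002, -0.928]]
contact_force: [-2.1, -0.8, 6.0]
width: 0.0432
grip_force: 63.2
rotvec tool [ 0.0013  0.0049 -0.0012] target [0.5699 0.2033 0.1   ]
move in present axes [ 0.0024 -0.0002  0.0011] in goal axes [ 0.0024 -0.0002  0.0011] F [-2.0834 -0.7991  5.9703] M [-0.0323  0.1393 -0.0204] M about tool (now) [0.0332 0.1403 0.0089] q [ 0.2695  0.1419  2.0154 -0.1481  0.6167 -1.2303]
time: 13.72
eef_pos: [0.5719, 0.2036, 0.1022]
ee_rot: [[-0.919, -0.034, 0.392], [-0.031, 0.999, 0.015], [-0.392, 0.002, -0.92]]
contact_force: [-3.0, -0.9, 6.7]
width: 0.0433
grip_force: 63.4
rotvec tool [ 0.0013  0.0061 -0.0011] target [0.5697 0.2033 0.0999]
move in present axes [ 0.003  -0.0002  0.0012] in goal axes [ 0.003  -0.0002  0.0012] F [-3.0121 -0.9035  6.6837] M [-0.0253  0.254  -0.0336] M about tool (now) [0.0285 0.2547 0.0248] q [ 0.2723  0.1349  2.0285 -0.1639  0.5912 -1.2144]
```

Converted, 0.0015 m is 0.0019.

```bash
echo '[[0.03, [0, 0, 0.0019], [0, 0, 0]], [0.03, [0, 0, 0], [0, 0, 0]], [0.03, [0, 0, 0], [0, 0, 0]], [0.03, [0, 0, 0], [0, 0, 0]]]' | python3 nudge.py >/dev/null
cat > f.py <<'E'
from h import *
o=r.observe();E=np.array(o["ee_rot"]);np.set_printoptions(precision=4,suppress=True)
print(o["time"],"pitch %.4f"%np.arctan2(E[0,2],-E[2,2]),"roll %.4f"%E[2,1],"pos",o["eef_pos"],"F tool",E.T@o["contact_force"],"M tool",E.T@o["ft_torque"],o["width"],o["grip_force"])
E
python3 f.py
echo '[[0.03, [0, 0, 0], [0, 0.005, 0]], [0.03, [0, 0, 0], [0, 0, 0]], [0.03, [0, 0, 0], [0, 0, 0]], [0.03, [0, 0, 0], [0, 0, 0]]]' | python3 nudge.py >/dev/null; python3 f.py
echo '[[0.03, [0, 0, 0], [0, 0.005, 0]], [0.03, [0, 0, 0], [0, 0, 0]], [0.03, [0, 0, 0], [0, 0, 0]], [0.03, [0, 0, 0], [0, 0, 0]]]' | python3 nudge.py >/dev/null; python3 f.py
```

```text
14.05 pitch 0.4020 roll 0.0014 pos [0.5722 0.2036 0.102 ] F tool [  1.5091  -2.0604 -19.6227] M tool [ 0.0944  0.8413 -0.0266] 0.043299471026885264 64.6389627456665
14.3833 pitch 0.3825 roll 0.0013 pos [0.5724 0.2037 0.1021] F tool [  3.1431  -2.0388 -18.7029] M tool [ 0.0174  0.6418 -0.0315] 0.04322582734950099 64.64074373245239
14.7167 pitch 0.3627 roll 0.0014 pos [0.5724 0.2037 0.1021] F tool [  2.5844  -2.8559 -18.2236] M tool [ 0.1078  0.4459 -0.0508] 0.043251675029576504 64.62841629981995
```

The force and moment response shows face contact: M follows the tilt at about 10 N·m/rad with zero near 0.36 rad. I check the block's ends against the patch numerically in the side view.

Run:
```python
from h import *
d=r.get_image("side");c=cam(d);im=cv2.cvtColor(d["img"],cv2.COLOR_RGB2HSV).astype(np.float32)
s,p=.357,.035;C=np.array([.575,.2035,.0876])
u=np.array([np.cos(s)*np.cos(p),np.cos(s)*np.sin(p),np.sin(s)]);y=np.array([-np.sin(p),np.cos(p),0]);n=np.cross(u,y)
smp=lambda q:cv2.getRectSubPix(im[:,:,1].copy(),(1,1),tuple(map(float,q)))[0,0],
S=lambda x:[int(round(float(cv2.getRectSubPix(np.ascontiguousarray(im[:,:,k]),(1,1),tuple(map(float,proj(c,x))))[0,0]))) for k in range(3)]
for t in np.arange(-.056,.057,.004): print(round(t*1000),*[S(C+t*u+.0225*y+h*n) for h in(.006,.012,.019)])
print("across low end");
for h in np.arange(-.006,.04,.003): print(round(h*1000),S(C-.028*u+.0225*y+h*n),S(C+.028*u+.0225*y+h*n))
```

```text
-56 [16, 69, 122] [17, 90, 133] [18, 103, 146]
-52 [18, 100, 148] [18, 105, 160] [18, 105, 151]
-48 [18, 106, 157] [17, 106, 152] [17, 104, 123]
-44 [17, 106, 133] [17, 103, 111] [15, 96, 83]
-40 [15, 105, 94] [15, 96, 79] [14, 95, 76]
-36 [14, 104, 86] [13, 103, 90] [14, 106, 98]
-32 [14, 107, 101] [15, 111, 117] [15, 112, 124]
-28 [14, 110, 113] [14, 112, 129] [15, 113, 135]
-24 [14, 110, 116] [14, 113, 132] [15, 113, 133]
-20 [14, 111, 117] [15, 114, 132] [14, 112, 126]
-16 [15, 111, 116] [14, 112, 131] [14, 110, 121]
-12 [14, 109, 113] [14, 110, 123] [14, 100, 110]
-8 [14, 107, 104] [14, 101, 107] [15, 67, 98]
-4 [14, 107, 100] [15, 84, 98] [18, 37, 87]
0 [14, 106, 100] [14, 75, 98] [18, 29, 73]
4 [14, 106, 101] [14, 75, 97] [17, 30, 67]
8 [14, 106, 103] [15, 81, 104] [16, 35, 74]
12 [14, 108, 110] [14, 90, 121] [14, 54, 98]
16 [14, 111, 114] [15, 104, 131] [14, 87, 125]
20 [14, 111, 114] [15, 110, 133] [14, 108, 136]
24 [15, 113, 113] [15, 113, 133] [14, 114, 140]
28 [14, 112, 112] [15, 114, 133] [15, 115, 140]
32 [14, 111, 112] [15, 114, 133] [14, 115, 141]
36 [16, 111, 128] [15, 112, 138] [15, 110, 143]
40 [17, 108, 150] [16, 104, 145] [16, 93, 134]
44 [17, 99, 152] [17, 89, 131] [16, 69, 100]
48 [17, 78, 130] [18, 64, 92] [18, 44, 66]
52 [17, 56, 92] [15, 41, 65] [16, 38, 58]
56 [17, 40, 66] [15, 35, 60] [17, 35, 58]
across low end
-6 [17, 107, 154] [17, 108, 158]
-3 [17, 107, 135] [17, 107, 141]
0 [16, 107, 111] [16, 108, 118]
3 [14, 108, 103] [14, 111, 104]
6 [14, 110, 113] [14, 112, 112]
9 [14, 111, 123] [15, 114, 124]
12 [14, 112, 129] [15, 114, 133]
15 [14, 112, 133] [15, 115, 137]
18 [15, 113, 135] [15, 115, 139]
21 [15, 114, 136] [15, 114, 142]
24 [15, 113, 136] [15, 116, 146]
27 [14, 113, 125] [15, 117, 150]
30 [15, 109, 108] [15, 117, 151]
33 [15, 102, 95] [15, 116, 148]
36 [15, 99, 88] [15, 116, 143]
39 [15, 100, 87] [15, 114, 138]
```

The block's edges run from about -36 to +38 mm along the slope and its contact line is the same at both ends. So it sits centred to about 2 mm, flush, and pressed with 18 N.

```bash
echo '[[0.03, [0, 0, 0], [0, 0, 0]], [0.03, [0, 0, 0], [0, 0, 0]], [0.03, [0, 0, 0], [0, 0, 0]]]' | python3 nudge.py >/dev/null; python3 f.py; python3 -c "
from bench import r
print(r.finish_job())"
```

```text
15.0167 pitch 0.3628 roll 0.0014 pos [0.5724 0.2037 0.1021] F tool [  2.3865  -1.7839 -18.8294] M tool [ 0.1092  0.4809 -0.0014] 0.0430706569156251 64.60086107254028
the job is handed in; nothing more can be done
None
```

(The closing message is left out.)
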